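# Lock the access panel of a control box

### The arm

A 6-joint arm with a two-finger parallel gripper is mounted at the origin on a cart in front of the work surface, level with it; the furniture and walls round the work are solid. World frame = base frame: x ahead of the robot, y to its left, z up, the work surface at z = 0. Lengths are in m, angles in rad, forces in N, time in s.
With the tool pointing down it reaches from about 0.325 to 0.75 m from the base axis. Payload 7.6 kg.
Tool frame: the origin (TCP) lies between the finger pads; the fingertips stand 17 mm ahead of it and the grasp point (between the pads) lies 2 mm behind it; z points along the fingers, y is the line along which they close (so a half turn about z gives the same grasp; the last joint's range is limited). The gripper opens to 85 mm and grips with 20 to 120 N. Pads are 22 mm wide; open, the fingers measure 114 mm over their backs; the gripper's body (76 mm by 85 mm) begins 54 mm behind the grasp point. The pads swing forward as they close: fully open they stand 13 mm farther back than shut.
Start: joints at [-1.386, 0.052, 1.401, -0, 1.689, -0.07], TCP at [0.132, -0.508, 0.226] pointing down, gripper open.
Joint ranges: [-2.9, 2.9], [-0.91, 2.17], [0.12, 2.37], [-1.06, 4.2], [0.26, 2.73], [-2.93, 2.93]. Speed limits (rad/s): [2.57, 2.57, 3.01, 3.14, 3.14, 3.14].

### API

Orientations are given as a rotation vector (axis times angle).
In Python, from cell import sense, viewer, workorder gives the robot as it stands.
- The arm moves only by the tool step_arm, never from a script. Its arguments are lists of equal length, an entry for each row: "translation": the shift along the tool's x, y, z in m, a list of three; "delta_rot": the turn, a rotation vector about the tool's x, y, z in rad, a list of three; "hand": the opening, from -1 (shut) to 1 (fully open). In form: {"translation": [[tx, ty, tz], ...], "delta_rot": [[rx, ry, rz], ...], "hand": [hand, ...]}. A call has exactly 10 rows; each row is the pose to reach, as a shift and turn from the pose commanded when the call began, along the tool's axes at that moment; what a row does not reach only later rows make up. A row lasts 1/8 s, in which the tool goes at most 62.5 mm and 10.7 degrees, less where a joint would pass 70% of its speed; a pose out of reach is approached as far as the arm can. A call with a gripper value outside its range is refused whole. The fingers move at their own pace and stop on an object; the grip force is fixed at half the most. Time passes only in rows, so rows that repeat a pose let the fingers close, or fill a call up. It gives the time, the measured TCP pose, the force, the opening and the grip force at its end, in the units of the state.
- sense(): the state, without advancing time (a new reading comes with each control period).
- viewer.grab_frame(name): name is "scene" or "top"; returns a dict with "frame" (384x512x3 uint8, red, green, blue), "range_z" (384x512 float32, m along the optical axis (not along the pixel's ray), 0 where there is no reading), "fx", "fy", "cx", "cy" (pixels), "R" (3x3) and "t" (3): a world point X has camera coordinates R X + t. Camera axes: x right, y down, z forward; pixel columns grow to the right and rows downward; lengths in m; the calibration is good to about 2 mm. A picture is of the moment at which its call begins.
- workorder.job_done(): hands the job in; it is judged then, once.
The state is a dict: "clock": time; "q": joint angles; "joint_vel": joint speeds; "effort": joint torques, N m; "tcp_pos": TCP position; "tool_rot": TCP orientation; "force": force on the tool from outside, world axes, zero at the start; "ft_torque": the same for the moment, N m; "width": finger opening in m; "gripper_force": force on a finger pad.
Only numpy, scipy, OpenCV 4.12 (cv2) and the standard library are available. Lean on these libraries where they do the work, as an engineer would, in place of code of your own. Each camera call takes 0.05 s, during which the arm holds its last target. There are 200 camera calls.

### The job

The top panel of the grey control box stands ajar on its spring. Without gripping anything, set your fingertips in the slot of the big quarter-turn fastener, press the panel fully shut and, still pressing, turn the fastener a quarter turn clockwise as far as it goes, so that the panel stays locked when you let go. Do not pull the panel open any further, and leave the other things on the worktop where they are.

Things in the scene. Friction and masses are not known exactly. Their poses are not given: they have to be found in the camera images.
- box: grey steel control box fixed to the worktop, 250 (x) x 200 (y) x 85 mm high without its panel. Origin: centre of its underside, on the worktop; x to its back (hinge side), y to its left seen from its front, z up. Its front faces the robot within about 20 degrees. Mounting ears stand out 20 mm at front and back, cable glands 16 mm at the right side
- panel (a joint): access panel, the box's whole top (248x200x6 mm), hinged along the back edge (hinge line at x 115, z 90 mm in the box frame). Rad: 0 = fully shut, positive = front edge raised. A spring holds it ajar at 0.12 to 0.17 and lifts it again when let go, unless locked. Holding it shut takes about 4 N down at the fastener. Locked, it rests at about 0.01
- cam (a joint): rotor of the quarter-turn fastener, rad: 0 = slot lies front to back (unlocked), 1.57 = slot lies left to right (locked, end stop); grows clockwise seen from above, starts at 0 to 0.3, stays where left, turns with 0.05 to 0.15 Nm
- keeper (a point): the hidden keeper inside the box's front wall. In the last third of the turn the rotor's tongue passes under it and then holds the panel down, drawing it down the last few mm, if the panel is then pressed to below about 0.04 rad; with the panel much higher (0.1) the tongue passes above and locks nothing (turn back, press, turn again)
- cam_slot (a point): middle of the slot's floor, on the rotor's axis. x along the slot, z up along the axis; at cam = 0 x points to the box's back; turns with the rotor. Panel shut: at x -50, y 0, z 96 mm in the box frame. The rotor is a metal disc 104 mm across; one straight slot 34 mm wide, 13 mm deep, runs right across it between two D-shaped raised lands
- cam_ring (a point): centre of the top plane of the ring fixed on the panel round the rotor: inner radius 54 mm, outer 61 mm, its top 14 mm above the panel and 11 mm above the slot's floor. It closes both ends of the slot, which is thus about 104 mm long. With the panel shut this point is at x -50, y 0, z 107 mm in the box frame
- plated_module: flat closed module with a notched aluminium cover, 89x61x20 mm, lying to the right of the box; a bystander, origin at the centre of its underside
- tape: roll of black tape lying flat, 62x59x19 mm, to the left of the box; a bystander, origin at the centre of its underside
- pen: black pen, 145 mm long, 9 mm high, lying across just in front of the box; a bystander, origin at the centre of its underside
- flux_pot: open black rubber pot, 62 mm across, 42 mm high, near right; a bystander, origin at the centre of its underside
- flux_bottle: small brown dropper bottle, 33 mm across, 102 mm high, to the left of the box; a bystander, origin at the centre of its underside
- solder_spool: spool standing on its flange, 63 mm across, 70 mm high, near left; a bystander, origin at the centre of its underside

How it is judged:
On the way, in this order (a step that is already met when the one before it is completed fails the run):
1. the panel is pressed shut (within 0.03 rad) by the fingers in the fastener (value of joint panel below 0.03 rad and contact force between the fingers and box above 0.5 N), for 0.1 s.
2. the fastener is turned to its stop with the panel down (value of joint panel below 0.02 rad and value of joint cam above 1.45 rad), for 0.2 s.
At the end, for the whole second after the job is handed in: The panel is shut (joint below 0.02 rad, 3 mm at the fastener) and stays so by itself, the fastener is turned at least 1.45 rad (83 degrees) of its quarter turn, both at rest (all of step 2 and velocity of joint each of panel, cam below 0.05 rad/s); the robot touches nothing.
It fails at once if the panel is pulled open beyond 0.25 rad (value of joint panel above 0.25 rad).
It fails at once if a bystander is lifted, carried or pushed more than 30 mm from its place (distance of any of plated_module, tape, pen, flux_pot, flux_bottle, solder_spool from where it was at the start of the episode above 0.03 m).
It also fails if it takes over 45 s, if anything falls off the work surface, if the arm or the gripper's body presses on something with over 40 N, if the wrist force passes 120 N, or if a joint passes its speed limit or range.

## Working session

There is one attempt and no reset: what is moved stays moved. The work goes in short steps, Python scripts to look and compute and a tool call to move; the robot and the scene stay as the last step left them, time stands still between calls to the robot, and variables do not carry over. Pictures are saved under pics/ and viewed, at most 10 in all, crops included, and the job is handed in when it is done.

Besides the shell and the picture viewer there is one more tool, called after ">>>" in YAML: its name, and indented under it one key for each argument. step_arm: Moves the arm, as the interface text tells. Its arguments: {"type":"object","properties":{"translation":{"type":"array","items":{"type":"array","items":{"type":"number"}}},"delta_rot":{"type":"array","items":{"type":"array","items":{"type":"number"}}},"hand":{"type":"array","items":{"type":"number"}}},"required":["translation","delta_rot","hand"]}

```bash
mkdir -p pics; python3 - <<'E'
from cell import sense, viewer
import cv2, numpy as np
s=sense(); print(s['clock'],s['tcp_pos'],s['tool_rot'],s['width'])
for n in('scene','top'):
    f=viewer.grab_frame(n); cv2.imwrite(f'pics/{n}0.png',f['frame'][:,:,::-1]); np.savez(f'{n}0.npz',**f)
    print(n,f['fx'],f['cx'],f['cy'],(-f['R'].T@f['t']).round(3),f['R'].round(2).tolist())
E
```

```text
0.0 [ 0.13227071 -0.50773381  0.22537867] [-3.11458792e+00 -3.98955755e-01  2.20925592e-04] 0.08535696971711587
scene 435.95259692762465 258.83462234968835 198.54637471401057 [0.006 0.481 0.936] [[-0.7, -0.71, -0.0], [-0.53, 0.52, -0.67], [0.48, -0.47, -0.74]]
top 410.78654534292315 257.63100920540563 193.99296948835797 [ 0.323 -0.051  1.086] [[-0.07, -1.0, -0.01], [-0.97, 0.07, -0.24], [0.24, -0.01, -0.97]]
```

View pics/top0.png

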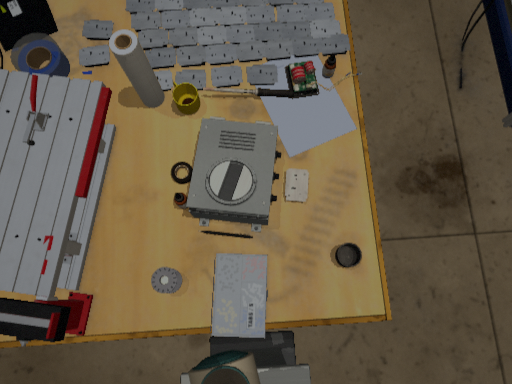

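View pics/scene0.png

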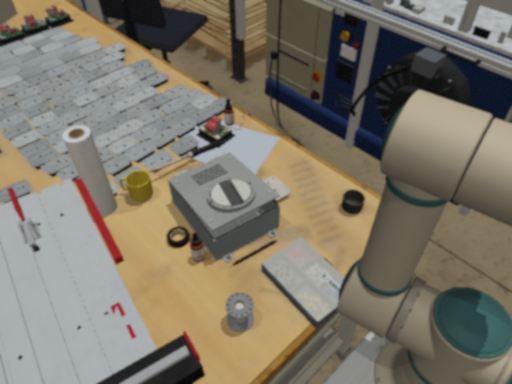

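The top view shows the box at cols 188–278, rows 118–225, with the rotor near (231,182) and its dark slot running from (240,163) to (224,200). The scene view shows the bottle and tape on the box's left and the pen in front.

```bash
cat > h.py <<'E'
import numpy as np, cv2
def cloud(f):
    z=f['range_z']; v,u=np.mgrid[:384,:512]
    c=np.stack([(u-f['cx'])/f['fx']*z,(v-f['cy'])/f['fy']*z,z],-1)
    return (c-f['t'])@f['R']      # R^T (c - t)
E
python3 - <<'E'
from h import *
f=dict(np.load('top0.npz')); P=cloud(f); I=f['frame'].astype(int); g=I.sum(2)/3
v,u=np.mgrid[:384,:512]
# panel plane: pixels on panel away from rotor
rr=np.hypot(u-231,v-182)
m=(u>203)&(u<268)&(v>130)&(v<208)&(rr>30)&(f['range_z']>0)
A=P[m]; 
for _ in range(4):
    c=A.mean(0); n=np.linalg.svd(A-c,full_matrices=False)[2][2]; n*=np.sign(n[2]); A=A[abs((A-c)@n)<.004]
print('panel c,n',c.round(4),n.round(4),len(A),'tilt',np.arccos(n[2]))
# box outline: z 0.07..0.16 region
bm=((P[...,2]>.07)&(P[...,2]<.16)&(u>180)&(u<290)&(v>105)&(v<235)).astype(np.uint8)
h=(P-c)@n
pm=((abs(h)<.006)|((h>0)&(h<.025)))&(bm>0)
k=P[pm][:,:2].astype(np.float32); print('rect',cv2.minAreaRect(k))
# bright lands
w=((g>170)&(rr<28)).astype(np.uint8); nl,l,st,ce=cv2.connectedComponentsWithStats(w)
for i in range(1,nl):
    if st[i,4]>60: print('land',st[i],ce[i],np.median(h[l==i]),np.median(P[l==i],0))
cs=np.vstack([np.argwhere(l==i)[:,::-1] for i in range(1,nl) if st[i,4]>60]).astype(np.float32)
def ray(px,hh):
    d=f['R'].T@np.array([(px[0]-f['cx'])/f['fx'],(px[1]-f['cy'])/f['fy'],1]); o=-f['R'].T@f['t']
    return o+d*((hh-(o-c)@n)/(d@n))
pts=np.array([ray(p,.016) for p in cs]); (cc,r)=cv2.minEnclosingCircle(pts[:,:2].astype(np.float32)); print('disc',cc,r)
L=[ray(ce[i],.016) for i in range(1,nl) if st[i,4]>60]; print(L)
if len(L)==2: d=L[1]-L[0]; print('slot dir deg', np.degrees(np.arctan2(d[0],-d[1])), 'mid',(L[0]+L[1])/2)
dk=(g<90)&(rr<24); q=np.array([ray(p,.003) for p in np.argwhere(dk)[:,::-1]]); 
e=np.linalg.svd(q[:,:2]-q[:,:2].mean(0),full_matrices=False)[2][0]; print('dark',dk.sum(),q.mean(0),e,np.degrees(np.arctan2(e[1],e[0])))
F=f['frame'][110:235,180:290,::-1]; cv2.imwrite('pics/crop0.png',cv2.resize(F,None,fx=4.5,fy=4.5,interpolation=2))
E
```

```text
panel c,n [ 0.6708 -0.0251  0.1063] [ 0.1313 -0.0233  0.9911] 2173 tilt 0.13372254508480538
rect ((0.6503483057022095, -0.006434231996536255), (0.20042984187602997, 0.2545209228992462), 79.9122543334961)Traceback (most recent call last):
  File "<stdin>", line 20, in <module>
    return _nx.concatenate(arrs, 0, dtype=dtype, casting=casting)
           ~~~~~~~~~~~~~~~^^^^^^^^^^^^^^^^^^^^^^^^^^^^^^^^^^^^^^^
ValueError: need at least one array to concatenate
```

```bash
python3 - <<'E'
from h import *
f=dict(np.load('top0.npz')); P=cloud(f); I=f['frame'].astype(int); g=I.sum(2)/3
v,u=np.mgrid[:384,:512]; rr=np.hypot(u-231,v-182)
c=np.array([.6708,-.0251,.1063]); n=np.array([.1313,-.0233,.9911])
print('levels',np.percentile(g[rr<20],[5,25,50,75,95]),'panel',np.median(g[(rr>32)&(rr<36)]))
def ray(px,hh):
    d=f['R'].T@np.array([(px[0]-f['cx'])/f['fx'],(px[1]-f['cy'])/f['fy'],1]); o=-f['R'].T@f['t']
    return o+d*((hh-(o-c)@n)/(d@n))
t=np.percentile(g[rr<20],95)-20
w=((g>t)&(rr<28)).astype(np.uint8); nl,l,st,ce=cv2.connectedComponentsWithStats(w)
ids=[i for i in range(1,nl) if st[i,4]>60]
for i in ids: print('land',st[i],ce[i])
cs=np.vstack([np.argwhere(l==i)[:,::-1] for i in ids])
pts=np.array([ray(p,.016) for p in cs]); print('disc',cv2.minEnclosingCircle(pts[:,:2].astype(np.float32)))
L=[ray(ce[i],.016) for i in ids]
if len(L)==2: d=L[1]-L[0]; print('slot dir deg', np.degrees(np.arctan2(d[0],-d[1])), 'mid',(L[0]+L[1])/2)
dk=(g<100)&(rr<22); q=np.array([ray(p,.003) for p in np.argwhere(dk)[:,::-1]])
e=np.linalg.svd(q[:,:2]-q[:,:2].mean(0),full_matrices=False)[2][0]; print('dark',dk.sum(),q.mean(0),np.degrees(np.arctan2(e[1],e[0])))
h=(P-c)@n; print('h slot',np.median(h[dk]),'h land',np.median(h[w>0]))
F=f['frame'][110:235,180:290,::-1]; cv2.imwrite('pics/crop0.png',cv2.resize(F,None,fx=4.5,fy=4.5,interpolation=2))
E
```

```text
levels [ 51.66666667  56.33333333 121.33333333 147.33333333 149.        ] panel 109.0
land [210 162  20  33 336] [217.93154762 176.45238095]
land [232 166  20  33 346] [242.8699422  183.52890173]
disc ((0.5981383919715881, 0.001956634921953082), 0.05032848194241524)
slot dir deg -20.686255005784354 mid [0.59762907 0.00229201 0.13278126]
dark 697 [0.59449496 0.00157355 0.12006284] 160.8212986326243
h slot 0.0034644708055471436 h land 0.01596351294927454
```

View pics/crop0.png

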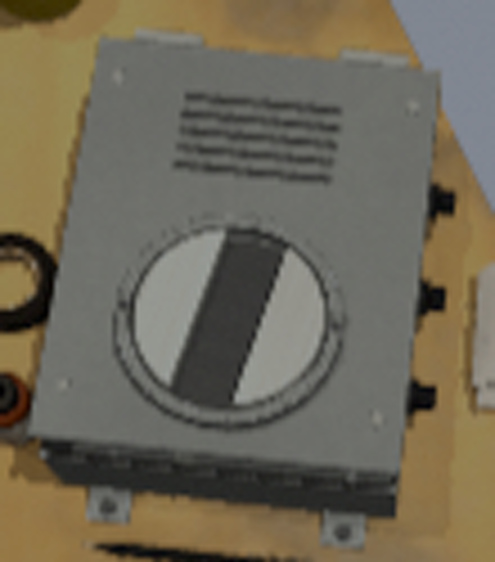

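The crop shows the slot tilted about 10° clockwise of the box's front-to-back line. Slot yaw is about -20° in the world, box yaw -10°, and the shut rotor centre is near (0.595, 0.0025). I'll move above it.

>>> step_arm:
  translation:
    - [0.052,-0.034,0]
    - [0.104,-0.068,0]
    - [0.156,-0.102,0]
    - [0.208,-0.136,0]
    - [0.26,-0.17,0]
    - [0.312,-0.204,0]
    - [0.364,-0.238,0]
    - [0.416,-0.272,0]
    - [0.468,-0.306,0]
    - [0.52,-0.34,0]
  delta_rot:
    - [0,0,-0.1]
    - [0,0,-0.2]
    - [0,0,-0.3]
    - [0,0,-0.4]
    - [0,0,-0.5]
    - [0,0,-0.6]
    - [0,0,-0.7]
    - [0,0,-0.8]
    - [0,0,-0.9]
    - [0,0,-0.967]
  hand: [0.3,0.3,0.3,0.3,0.3,0.3,0.3,0.3,0.3,0.3]

```text
clock: 1.35
tcp_pos: [0.5509, -0.0462, 0.2258]
tool_rot: [-2.571, -1.806, 0.001]
force: [0.2, -0.9, 0.5]
width: 0.0552
gripper_force: 0.0
```

```bash
cat > st.py <<'E'
from cell import sense
from scipy.spatial.transform import Rotation as R
import numpy as np
s=sense(); M=R.from_rotvec(s['tool_rot']).as_matrix()
print('t',s['clock'],'tcp',np.round(s['tcp_pos'],4),'F',np.round(s['force'],2),'T',np.round(s['ft_torque'],2),'w',round(s['width'],4))
print('yaw of tool y',np.degrees(np.arctan2(M[1,1],M[0,1])).round(1),'z',M[:,2].round(3),'q',np.round(s['q'],2))
d=np.array([.595,.0025,.19])-s['tcp_pos']; print('to hover .19, tool axes',(M.T@d).round(4))
E
python3 st.py
```

```text
t 1.35 tcp [ 0.5509 -0.0462  0.2258] F [ 0.2 -0.9  0.5] T [ 0.01  0.01 -0.04] w 0.0552
yaw of tool y -19.8 z [-0. -0. -1.] q [-0.15  0.13  1.32 -0.    1.69  0.2 ]
to hover .19, tool axes [0.0608 0.025  0.0358]
```

>>> step_arm:
  translation:
    - [0.015,0.006,0]
    - [0.03,0.012,0]
    - [0.045,0.019,0.006]
    - [0.061,0.025,0.015]
    - [0.061,0.025,0.026]
    - [0.061,0.025,0.036]
    - [0.061,0.025,0.036]
    - [0.061,0.025,0.036]
    - [0.061,0.025,0.036]
    - [0.061,0.025,0.036]
  delta_rot:
    - [0,0,0]
    - [0,0,0]
    - [0,0,0]
    - [0,0,0]
    - [0,0,0]
    - [0,0,0]
    - [0,0,0]
    - [0,0,0]
    - [0,0,0]
    - [0,0,0]
  hand: [0.3,0.3,0.3,0.3,0.3,0.3,0.3,0.3,0.3,0.3]

```text
clock: 2.6
tcp_pos: [0.5943, 0.0007, 0.1906]
tool_rot: [2.573, 1.802, 0.001]
force: [0.2, -0.2, -0.1]
width: 0.0554
gripper_force: 0.0
```

```bash
python3 st.py; python3 - <<'E'
from cell import viewer
from h import *
f=viewer.grab_frame('scene'); X=np.array([[.596,.0025,.119],[.595,.0025,.173]])
c=X@f['R'].T+f['t']; uv=c[:,:2]/c[:,2:]*[f['fx'],f['fy']]+[f['cx'],f['cy']]; print(uv)
# ajar slot ends / width corners at floor level predicted
F=f['frame'][110:240,165:300,::-1]; cv2.imwrite('pics/s1.png',cv2.resize(F,None,fx=4.6,fy=4.6,interpolation=2))
E
```

```text
t 2.6 tcp [0.5943 0.0007 0.1906] F [ 0.2  -0.24 -0.07] T [0.05 0.02 0.01] w 0.0554
yaw of tool y -20.0 z [ 0.001 -0.    -1.   ] q [-0.06  0.26  1.24 -0.    1.64  0.29]
to hover .19, tool axes [0.0019 0.     0.0006]
[[231.05975882 195.49538014]
 [230.24877725 180.81442445]]
```

View pics/s1.png

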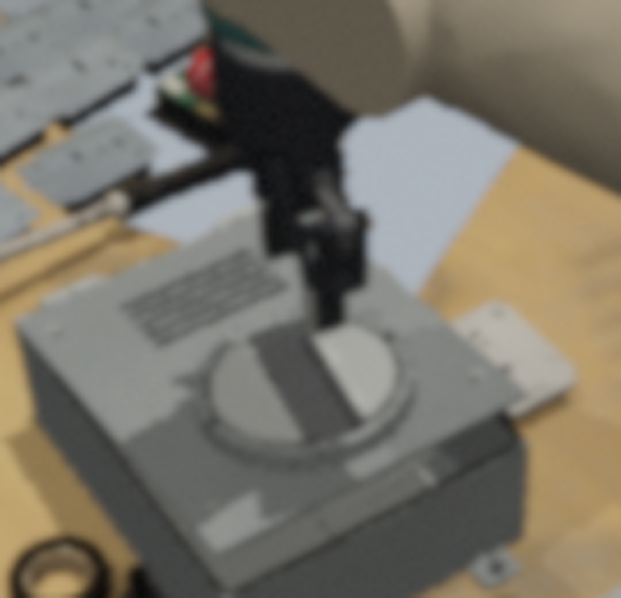

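The view shows the fingers above the slot; its centre is at about crop (306,383), or image (231.5,193.3), against a prediction of (231,195.5). I'll measure the disc properly in the scene0 view.

```bash
python3 - <<'E'
from h import *
c=np.array([.6708,-.0251,.1063]); n=np.array([.1313,-.0233,.9911])
f=dict(np.load('scene0.npz')); g=f['frame'].astype(int).sum(2)/3; P=cloud(f)
v,u=np.mgrid[:384,:512]; rr=np.hypot(u-231.5,v-193.5); h=(P-c)@n
def ray(px,hh):
    d=f['R'].T@np.array([(px[0]-f['cx'])/f['fx'],(px[1]-f['cy'])/f['fy'],1]); o=-f['R'].T@f['t']
    return o+d*((hh-(o-c)@n)/(d@n))
pm=(rr>30)&(rr<38)&(abs(h)<.01)&(abs(u-231)<30); print('panel h in scene',np.median(h[pm]))
dk=((g<85)&(rr<21)).astype(np.uint8); nl,l,st,ce=cv2.connectedComponentsWithStats(dk); i=1+np.argmax(st[1:,4]); print(st[i],ce[i],'lev',np.percentile(g[rr<16],[5,50,95]))
q=np.array([ray(p,.003) for p in np.argwhere(l==i)[:,::-1]]); print('slot floor',cv2.minAreaRect(q[:,:2].astype(np.float32)), q.mean(0))
w=(((g>np.percentile(g[rr<16],95)-45)&(rr<24))).astype(np.uint8); nl,l,st,ce=cv2.connectedComponentsWithStats(w)
L=[]
for i in range(1,nl):
    if st[i,4]>60: print(st[i],ce[i].round(1),ray(ce[i],.016).round(4)); L.append(np.argwhere(l==i)[:,::-1])
p=np.array([ray(x,.016) for x in np.vstack(L)]); print('disc',cv2.minEnclosingCircle(p[:,:2].astype(np.float32)))
E
```

```text
panel h in scene -0.0007747850208236096
[221 181  22  24 253] [231.37549407 192.80237154] lev [ 73.18333333 128.16666667 184.33333333]
slot floor ((0.6047411561012268, -0.005472639575600624), (0.026848167181015015, 0.09605486690998077), 68.2577133178711) [ 0.60298066 -0.00467526  0.11879175]
[208 170  44  36 754] [230.5 187.2] [ 0.6098 -0.0088  0.1309]
disc ((0.614669680595398, -0.007451675832271576), 0.07016856968402863)
```

>>> step_arm:
  translation:
    - [0.001,0.002,0.01]
    - [0.001,0.002,0.02]
    - [0.001,0.002,0.03]
    - [0.001,0.002,0.036]
    - [0.001,0.002,0.042]
    - [0.001,0.002,0.047]
    - [0.001,0.002,0.052]
    - [0.001,0.002,0.056]
    - [0.001,0.002,0.06]
    - [0.001,0.002,0.06]
  delta_rot:
    - [0,0,0]
    - [0,0,0]
    - [0,0,0]
    - [0,0,0]
    - [0,0,0]
    - [0,0,0]
    - [0,0,0]
    - [0,0,0]
    - [0,0,0]
    - [0,0,0]
  hand: [0.3,0.3,0.3,0.3,0.3,0.3,0.3,0.3,0.3,0.3]

```text
clock: 3.9
tcp_pos: [0.5963, 0.001, 0.1298]
tool_rot: [-2.573, -1.802, 0.001]
force: [0.1, 0.4, -0.0]
width: 0.0556
gripper_force: 0.0
```

```bash
cat > look.py <<'E'
import sys
from cell import viewer
from h import *
f=viewer.grab_frame('scene'); P=cloud(f); u=np.mgrid[:384,:512][1]
# panel tilt from the visible panel, by colour-free plane fit behind/left of the rotor
v,_=np.mgrid[:384,:512]; c=np.array([.6708,-.0251,.1063])
m=(P[...,2]>.085)&(P[...,2]<.135)&(u>165)&(u<285)&(v>150)&(v<260)
A=P[m]
rng=np.random.default_rng(0);best=0
for _ in range(300):
    a=A[rng.choice(len(A),3,False)]; n=np.cross(a[1]-a[0],a[2]-a[0]); n/=np.linalg.norm(n)+1e-9; k=abs((A-a[0])@n)<.002
    if k.sum()>best: best=k.sum(); B=A[k]
n=np.linalg.svd(B-B.mean(0),full_matrices=False)[2][2]; n*=np.sign(n[2]); print('panel tilt',np.arccos(n[2]).round(4),n.round(3),best)
F=f['frame'][110:240,165:300,::-1]; cv2.imwrite(sys.argv[1],cv2.resize(F,None,fx=4.6,fy=4.6,interpolation=2))
E
python3 st.py; python3 look.py pics/s2.png
```

```text
t 3.9 tcp [0.5963 0.001  0.1298] F [ 0.11  0.4  -0.04] T [ 0.   -0.01 -0.01] w 0.0556
yaw of tool y -20.0 z [-0.001 -0.    -1.   ] q [-0.06  0.3   1.32 -0.    1.53  0.29]
to hover .19, tool axes [ 0.0009 -0.0017 -0.0602]
panel tilt 0.132 [ 0.13  -0.022  0.991] 2345
```

View pics/s2.png

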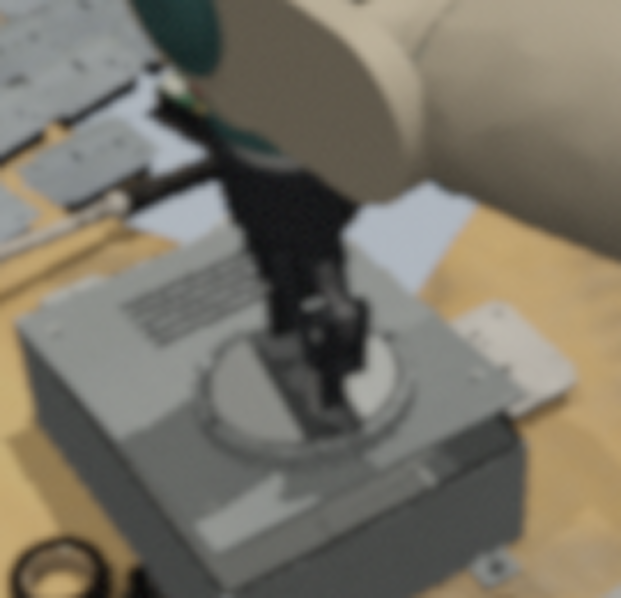

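The fingers stand over the slot, with the front fingertip at about crop (333,405). There's no contact yet, so I'll go down gently.

>>> step_arm:
  translation:
    - [0,0,0.002]
    - [0,0,0.004]
    - [0,0,0.006]
    - [0,0,0.008]
    - [0,0,0.01]
    - [0,0,0.01]
    - [0,0,0.01]
    - [0,0,0.01]
    - [0,0,0.01]
    - [0,0,0.01]
  delta_rot:
    - [0,0,0]
    - [0,0,0]
    - [0,0,0]
    - [0,0,0]
    - [0,0,0]
    - [0,0,0]
    - [0,0,0]
    - [0,0,0]
    - [0,0,0]
    - [0,0,0]
  hand: [0.3,0.3,0.3,0.3,0.3,0.3,0.3,0.3,0.3,0.3]

```text
clock: 5.2
tcp_pos: [0.5965, 0.001, 0.1202]
tool_rot: [2.573, 1.802, 0.0]
force: [-0.2, 0.1, 0.1]
width: 0.0559
gripper_force: 0.0
```

```bash
python3 st.py; python3 look.py pics/s3.png
```

```text
t 5.2 tcp [0.5965 0.001  0.1202] F [-0.2   0.09  0.05] T [ 0.02 -0.01 -0.02] w 0.0559
yaw of tool y -20.0 z [ 0. -0. -1.] q [-0.06  0.31  1.33 -0.    1.51  0.29]
to hover .19, tool axes [ 0.0009 -0.0019 -0.0698]
panel tilt 0.1313 [ 0.129 -0.023  0.991] 2329
```

View pics/s3.png

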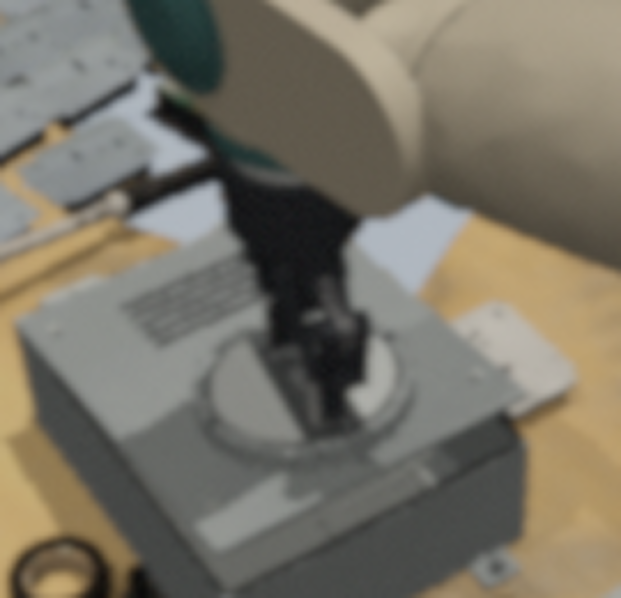

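The fingertip at crop (335,425) lies within the slot (about 303–358 at that row), with no contact yet. Going on down.

>>> step_arm:
  translation:
    - [0,0,0.002]
    - [0,0,0.004]
    - [0,0,0.006]
    - [0,0,0.008]
    - [0,0,0.01]
    - [0,0,0.01]
    - [0,0,0.01]
    - [0,0,0.01]
    - [0,0,0.01]
    - [0,0,0.01]
  delta_rot:
    - [0,0,0]
    - [0,0,0]
    - [0,0,0]
    - [0,0,0]
    - [0,0,0]
    - [0,0,0]
    - [0,0,0]
    - [0,0,0]
    - [0,0,0]
    - [0,0,0]
  hand: [0.3,0.3,0.3,0.3,0.3,0.3,0.3,0.3,0.3,0.3]

```text
clock: 6.5
tcp_pos: [0.5965, 0.001, 0.1102]
tool_rot: [2.573, 1.802, 0.0]
force: [-0.4, -0.1, 0.0]
width: 0.0556
gripper_force: 0.1
```

```bash
python3 st.py; python3 look.py pics/s4.png
```

```text
t 6.5 tcp [0.5965 0.001  0.1102] F [-0.37 -0.09  0.04] T [-0.03  0.04 -0.04] w 0.0556
yaw of tool y -20.0 z [ 0. -0. -1.] q [-0.06  0.32  1.34 -0.    1.49  0.29]
to hover .19, tool axes [ 0.0009 -0.0019 -0.0798]
panel tilt 0.1171 [ 0.115 -0.022  0.993] 2330
```

View pics/s4.png

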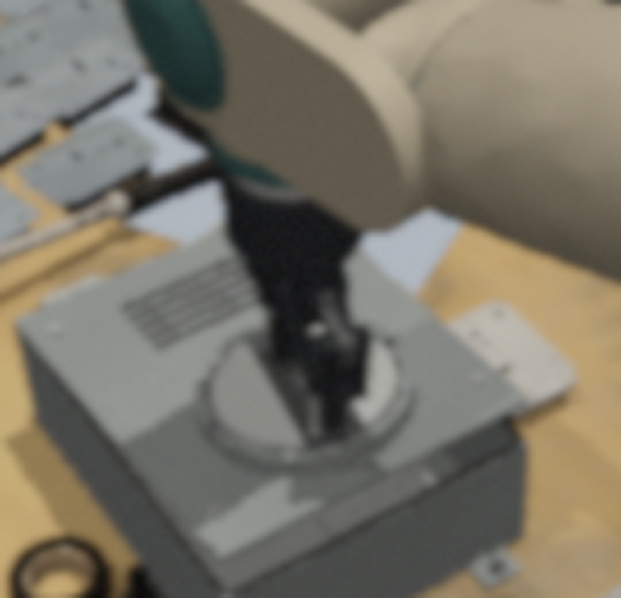

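The fingertip is at crop (325,435), inside the slot, and the panel has started down (0.131 to 0.117). I'll press further.

>>> step_arm:
  translation:
    - [0,0,0.002]
    - [0,0,0.004]
    - [0,0,0.006]
    - [0,0,0.008]
    - [0,0,0.01]
    - [0,0,0.012]
    - [0,0,0.012]
    - [0,0,0.012]
    - [0,0,0.012]
    - [0,0,0.012]
  delta_rot:
    - [0,0,0]
    - [0,0,0]
    - [0,0,0]
    - [0,0,0]
    - [0,0,0]
    - [0,0,0]
    - [0,0,0]
    - [0,0,0]
    - [0,0,0]
    - [0,0,0]
  hand: [0.3,0.3,0.3,0.3,0.3,0.3,0.3,0.3,0.3,0.3]

```text
clock: 7.8
tcp_pos: [0.5965, 0.0011, 0.0982]
tool_rot: [2.573, 1.802, 0.0]
force: [-0.4, -0.6, 1.2]
width: 0.0558
gripper_force: 0.7
```

```bash
python3 st.py; python3 look.py pics/s5.png
```

```text
t 7.8 tcp [0.5965 0.0011 0.0982] F [-0.42 -0.56  1.24] T [ 0.06  0.11 -0.  ] w 0.0558
yaw of tool y -20.0 z [ 0. -0. -1.] q [-0.06  0.33  1.35 -0.    1.47  0.29]
to hover .19, tool axes [ 0.0009 -0.0019 -0.0918]
panel tilt 0.0547 [ 0.054 -0.008  0.999] 2364
```

>>> step_arm:
  translation:
    - [0,0,0.002]
    - [0,0,0.004]
    - [0,0,0.006]
    - [0,0,0.008]
    - [0,0,0.01]
    - [0,0,0.011]
    - [0,0,0.011]
    - [0,0,0.011]
    - [0,0,0.011]
    - [0,0,0.011]
  delta_rot:
    - [0,0,0]
    - [0,0,0]
    - [0,0,0]
    - [0,0,0]
    - [0,0,0]
    - [0,0,0]
    - [0,0,0]
    - [0,0,0]
    - [0,0,0]
    - [0,0,0]
  hand: [0.3,0.3,0.3,0.3,0.3,0.3,0.3,0.3,0.3,0.3]

```text
clock: 9.1
tcp_pos: [0.5965, 0.001, 0.0872]
tool_rot: [2.573, 1.802, -0.0]
force: [-1.6, 1.4, 2.4]
width: 0.0556
gripper_force: 1.2
```

```bash
python3 st.py; python3 look.py pics/s6.png
```

```text
t 9.1 tcp [0.5965 0.001  0.0872] F [-1.58  1.42  2.38] T [0.09 0.43 0.03] w 0.0556
yaw of tool y -20.0 z [ 0. -0. -1.] q [-0.06  0.34  1.36 -0.    1.45  0.29]
to hover .19, tool axes [ 0.0009 -0.0019 -0.1028]
panel tilt 0.0016 [0.    0.002 1.   ] 2348
```

Panel shut at 0.002. I'll press slightly more and turn clockwise, which is +z of the tool.

>>> step_arm:
  translation:
    - [0,-0.0005,0.001]
    - [0,-0.001,0.002]
    - [0,-0.001,0.002]
    - [0,-0.001,0.002]
    - [0,-0.001,0.002]
    - [0,-0.001,0.002]
    - [0,-0.001,0.002]
    - [0,-0.001,0.002]
    - [0,-0.001,0.002]
    - [0,-0.001,0.002]
  delta_rot:
    - [0,0,0]
    - [0,0,0]
    - [0,0,0.1]
    - [0,0,0.2]
    - [0,0,0.3]
    - [0,0,0.4]
    - [0,0,0.5]
    - [0,0,0.6]
    - [0,0,0.7]
    - [0,0,0.7]
  hand: [0.3,0.3,0.3,0.3,0.3,0.3,0.3,0.3,0.3,0.3]

```text
clock: 10.4
tcp_pos: [0.5956, 0.001, 0.0867]
tool_rot: [3.035, 0.808, 0.001]
force: [-5.4, -0.8, 10.9]
width: 0.0556
gripper_force: 5.2
```

```bash
python3 st.py; python3 look.py pics/s7.png
```

```text
t 10.4 tcp [0.5956 0.001  0.0867] F [-5.35 -0.81 10.93] T [ 0.01  0.97 -0.03] w 0.0556
yaw of tool y -60.2 z [ 0.001 -0.001 -1.   ] q [-0.06  0.33  1.36 -0.    1.44  0.99]
to hover .19, tool axes [ 0.0003 -0.0015 -0.1033]
panel tilt 0.0034 [-0.003  0.001  1.   ] 2302
```

View pics/s7.png

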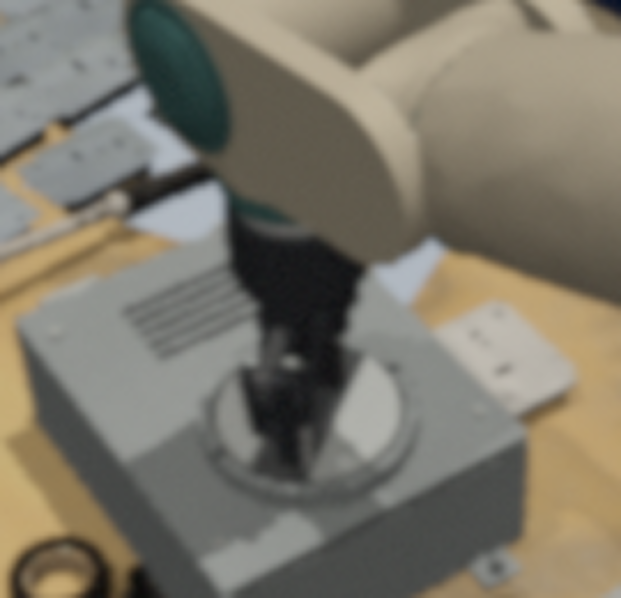

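The panel is flat and the slot has turned with the fingers (now crop (250,375)–(310,470)). Finishing the turn.

>>> step_arm:
  translation:
    - [-0.0005,0,0]
    - [-0.001,-0.0005,0]
    - [-0.001,-0.0005,0]
    - [-0.001,-0.0005,0]
    - [-0.001,-0.0005,0]
    - [-0.001,-0.0005,0]
    - [-0.001,-0.0005,0]
    - [-0.001,-0.0005,0]
    - [-0.001,-0.0005,0]
    - [-0.001,-0.0005,0]
  delta_rot:
    - [0,0,0.1]
    - [0,0,0.2]
    - [0,0,0.3]
    - [0,0,0.4]
    - [0,0,0.5]
    - [0,0,0.6]
    - [0,0,0.7]
    - [0,0,0.8]
    - [0,0,0.85]
    - [0,0,0.85]
  hand: [0.3,0.3,0.3,0.3,0.3,0.3,0.3,0.3,0.3,0.3]

```text
clock: 11.7
tcp_pos: [0.5958, 0.0011, 0.0867]
tool_rot: [-3.099, 0.514, -0.007]
force: [1.0, 0.4, 6.9]
width: 0.0557
gripper_force: 3.3
```

```bash
python3 st.py; python3 look.py pics/s8.png
```

```text
t 11.7 tcp [0.5958 0.0011 0.0867] F [0.97 0.36 6.91] T [-0.14 -0.09 -0.05] w 0.0557
yaw of tool y -108.8 z [ 0.004 -0.001 -1.   ] q [-0.06  0.33  1.37 -0.    1.44  1.84]
to hover .19, tool axes [-0.0007 -0.0012 -0.1033]
panel tilt 0.002 [ 0.002 -0.001  1.   ] 2197
```

View pics/s8.png

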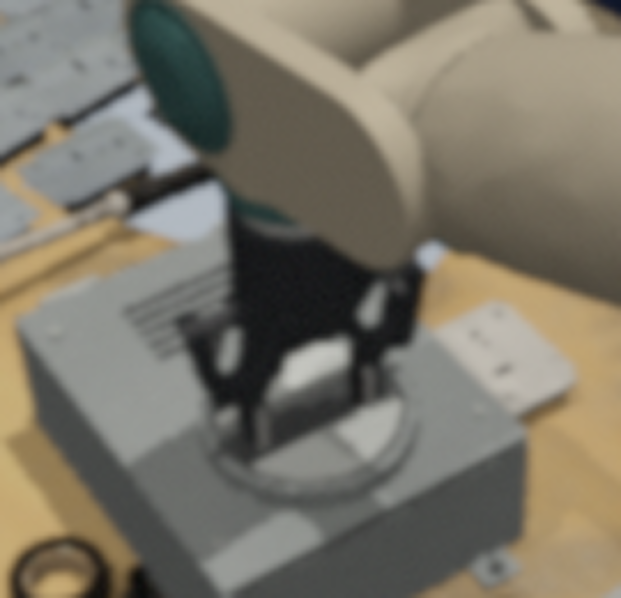

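The slot now lies nearly left to right, but the torque is low, so the stop isn't felt yet. Turning a little more.

>>> step_arm:
  translation:
    - [0,0,0]
    - [0,0,0]
    - [0,0,0]
    - [0,0,0]
    - [0,0,0]
    - [0,0,0]
    - [0,0,0]
    - [0,0,0]
    - [0,0,0]
    - [0,0,0]
  delta_rot:
    - [0,0,0.02]
    - [0,0,0.04]
    - [0,0,0.06]
    - [0,0,0.08]
    - [0,0,0.1]
    - [0,0,0.1]
    - [0,0,0.1]
    - [0,0,0.1]
    - [0,0,0.1]
    - [0,0,0.1]
  hand: [0.3,0.3,0.3,0.3,0.3,0.3,0.3,0.3,0.3,0.3]

```text
clock: 13.0
tcp_pos: [0.5954, 0.0014, 0.0868]
tool_rot: [3.071, -0.655, 0.006]
force: [-1.5, -2.0, 7.9]
width: 0.0555
gripper_force: 52.0
```

```bash
python3 st.py
```

```text
t 13.0 tcp [0.5954 0.0014 0.0868] F [-1.49 -1.99  7.87] T [-0.23  0.23  3.91] w 0.0555
yaw of tool y -114.1 z [ 0.003 -0.002 -1.   ] q [-0.06  0.33  1.37 -0.    1.44  1.93]
to hover .19, tool axes [-0.0004 -0.0008 -0.1032]
```

The torque of 3.9 Nm means the stop is reached. I'll ease back within the slack, then lift straight up.

>>> step_arm:
  translation:
    - [0,0,0]
    - [0,0,0]
    - [0,0,0]
    - [0,0,-0.003]
    - [0,0,-0.01]
    - [0,0,-0.025]
    - [0,0,-0.05]
    - [0,0,-0.08]
    - [0,0,-0.11]
    - [0,0,-0.14]
  delta_rot:
    - [0,0,-0.05]
    - [0,0,-0.1]
    - [0,0,-0.16]
    - [0,0,-0.16]
    - [0,0,-0.16]
    - [0,0,-0.16]
    - [0,0,-0.16]
    - [0,0,-0.16]
    - [0,0,-0.16]
    - [0,0,-0.16]
  hand: [0.3,0.3,0.3,0.3,0.3,0.3,0.3,0.3,0.3,0.3]

```text
clock: 14.25
tcp_pos: [0.594, 0.0012, 0.2264]
tool_rot: [3.113, -0.421, -0.001]
force: [-0.0, 0.1, -0.5]
width: 0.0555
gripper_force: 0.0
```

```bash
python3 st.py; python3 look.py pics/s9.png
```

```text
t 14.25 tcp [0.594  0.0012 0.2264] F [-0.04  0.05 -0.53] T [-0.05 -0.   -0.01] w 0.0555
yaw of tool y -105.4 z [-0.001 -0.    -1.   ] q [-0.06  0.25  1.18 -0.    1.71  1.78]
to hover .19, tool axes [ 0.0006 -0.0015  0.0364]
panel tilt 0.0128 [ 0.012 -0.004  1.   ] 2846
```

View pics/s9.png

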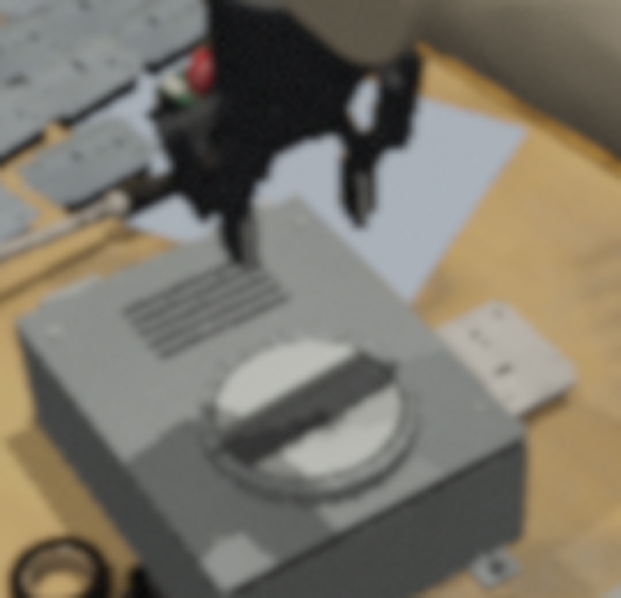

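The panel stays down by itself (0.013 rad). The slot, from crop (235,450) to (385,370), is parallel to the front edge, so the fastener is locked and the arm is clear.

```bash
python3 -c "
from cell import workorder; print(workorder.job_done())"
```

```text
the job is handed in; nothing more can be done
None
```

The panel is shut and locked with the fastener turned to its stop; it stayed at about 0.013 rad by itself after I lifted clear, and the job was handed in at about 14 s (no verdict was returned).

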